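Lock a dental model carrier to its stand with the T-toggle

TASK

The plaster model's carrier plate lies loose on the slotted stand: fasten it with the T-toggle key, the one with the flat bar handle. Pass its cross foot down through the slot in the carrier until its collar sits flat on the plate, then give it a quarter turn so that the foot lies crosswise under the slot, and let go. Leave the carrier, the round-knobbed plug pin and the spare plaster cast where they are.

Things in the scene. Friction and masses are not known exactly. Their poses are not given: they have to be found in the camera images.
- toggle_handle (a point): Steel T-toggle, 76 mm tall, about 0.12 kg, loose, upright in a black 84x60 mm block, top 45 mm high. Point: middle of its bar handle, 44 along x, 12 along y, 40 tall. Under it on a 12 mm stem: collar, 44 diameter, 6 thick, underside 26 mm below the point; foot 44 along x (in line with handle), 12 along y, 8 high, underside 56 mm below it. Foot hangs in a 56x24 slot: lift it straight up over 30 mm.
- carrier_slot (a point): Slot centre at the carrier's top face, 51 mm above bench; slot 56 mm along x, 24 along y. Carrier: loose aluminium plate 99x191x6 mm, 0.6 kg, within low rails on the grey fixed stand, over a larger slot in its 6 mm table; free space below, foot turns either way. Plaster model (58x56 mm, 30 high) on the plate, centred 105 mm towards -y. Key seated: middle of its handle 26 mm above this point.
- plug_knob (a point): Bystander: steel plug pin, 76 mm tall, in the other, like black block (which block holds which varies). Same collar as the toggle, but a round knob (36 mm diameter, 18 high) and no cross foot. Point: middle of the knob.
- spare_cast_mid (a point): Bystander: loose plaster dental cast, 58x56x30 mm, on the bench beyond the stand. Point: its middle, 15 mm above the bench.
Things that resemble listed ones, but are neither listed nor needed, are in the scene too. Leave any orange or red look-alike of the part that bears toggle_handle alone.

How it is judged:
By the outcome, as a careful person would: the job done as asked, in the order asked, and still so for the second after the job is handed in, with the robot touching nothing.
It also fails if it takes over 48 s, if anything falls off the work surface, if the arm or the gripper's body presses on something with over 40 N, if the wrist force passes 120 N, or if a joint passes its speed limit or range.

ROBOT

A 6-joint arm with a two-finger parallel gripper is mounted at the origin on the work surface. World frame = base frame: x ahead of the robot, y to its left, z up, the work surface at z = 0. Lengths are in m, angles in rad, forces in N, time in s.
With the tool pointing down it reaches from about 0.35 to 0.975 m from the base axis. Payload 4.9 kg.
Tool frame: the origin (TCP) lies midway between the tips of the shut fingers; the grasp point (between the pads) lies ctrl.grip_point_offset behind it (ctrl.grip_point_offset is the distance from the TCP to the grasp point, in m); x points along the fingers, y is the direction in which the jaws open and shut, and the axes are right-handed (so a half turn about x gives the same grasp; the last joint's range is limited). The gripper opens to 85 mm and grips with 20 to 120 N. Pads are 22 mm wide; open, the fingers measure 114 mm over their backs; the gripper's body (76 mm by 85 mm) begins 54 mm behind the grasp point. The pads swing forward as they close: fully open they stand 13 mm farther back than shut.
Start: joints at [-1.28, 0.053, 1.613, -0, 1.476, -0.119], TCP at [0.249, -0.573, 0.231] pointing down, gripper open.
Joint ranges: [-3.01, 3.01], [-1.01, 2.22], [0.06, 2.58], [-1.02, 4.17], [0.09, 2.62], [-3.14, 3.14]. Speed limits (rad/s): [2.57, 2.57, 3.14, 3.14, 3.14, 3.14].

INTERFACE

Orientations are given as a rotation vector (axis times angle).
In Python, from station import ctrl gives the robot as it stands. The module is installed in compiled form; this text tells all that it offers.
- The arm moves only by the tool drive_tool, never from a script. Its argument "commands" is text: rows parted by semicolons, each of 5 numbers parted by spaces: the closure, from -1 (fully open) to 1 (shut), so that 0 is half open, then the shift along the tool's x, y, z in units of 40 mm (1.0 is 40 mm), then the turn about the tool's x in units of 5 degrees (1.0 is 5 degrees). A call has 1 to 8 rows; each row is the pose to reach, as a shift and turn from the pose commanded when the call began, along the tool's axes at that moment; what a row does not reach only later rows make up. A row lasts 1/12 s, in which the tool goes at most 41.7 mm and 7.16 degrees, less where a joint would pass 70% of its speed; a pose out of reach is approached as far as the arm can. A call with a gripper value outside its range is refused whole. The fingers move at their own pace and stop on an object; "newtons" is the grip in N (left out, the last holds). Time passes only in rows, so rows that repeat a pose let the fingers close. It gives the time, the measured TCP pose, the force and the opening at its end, in the units of the state.
- ctrl.get_obs(): the state, without advancing time (a new reading comes with each control period).
- ctrl.get_image(name): name is "scene" or "top" or "wrist"; returns (picture, depth): 480x640x3 uint8, blue, green, red; 480x640 float32, m along the optical axis (not along the pixel's ray), 0 where there is no reading.
- ctrl.camera_info(name): a dict with "K" (3x3 intrinsics, pixels), "T" (4x4, takes a point from camera to world coordinates). Camera axes: x right, y down, z forward; pixel columns grow to the right and rows downward; lengths in m; the calibration is good to about 2 mm. A picture is of the moment at which its call begins: read the wrist's pose just before it. camera_info takes no time and is no camera call; for the wrist camera it gives the pose at the moment of the call.
- ctrl.finish_job(): hands the job in, once; it reports no verdict.
The state is a dict: "t": time; "q": joint angles; "dq": joint speeds; "effort": joint torques, N m; "tool_pos": TCP position; "tool_rot": TCP orientation; "contact_force": force on the tool from outside, world axes, zero at the start; "wrist_torque": the same for the moment, N m; "opening": finger opening in m.
Only numpy, scipy, OpenCV 4.12 (cv2) and the standard library are available. Lean on these libraries where they do the work, as an engineer would, in place of code of your own. Each camera call takes 0.05 s, during which the arm holds its last target.

## Working session

There is one attempt and no reset: what is moved stays moved. The work goes in short steps, Python scripts to look and compute and a tool call to move; the robot and the scene stay as the last step left them, time stands still between calls to the robot, and variables do not carry over. Pictures are saved under pics/ and viewed, and the job is handed in when it is done.

Besides the shell and the picture viewer there is one more tool, called after "Call:" in YAML: its name, and indented under it one key for each argument. drive_tool: Moves the arm, as the interface text tells. Its arguments: {"type":"object","properties":{"commands":{"type":"string"},"newtons":{"type":"number"}},"required":["commands"]}

```bash
mkdir -p pics
cat > h.py <<'E'
import numpy as np,cv2
from station import ctrl
from scipy.spatial.transform import Rotation as R
def snap(n,f):
    T=ctrl.camera_info(n); im,d=ctrl.get_image(n); cv2.imwrite('pics/'+f+'.png',im); np.savez(f,im=im,d=d,K=T['K'],T=T['T']); return im,d,T
def cloud(f):
    z=np.load(f+'.npz'); d=z['d'];K=z['K'];v,u=np.mgrid[:480,:640]
    P=np.stack([(u-K[0,2])/K[0,0]*d,(v-K[1,2])/K[1,1]*d,d],-1)@z['T'][:3,:3].T+z['T'][:3,3]
    P[d==0]=np.nan
    return z['im'],P
E
python3 - <<'E'
from h import *
o=ctrl.get_obs();print(o['t'],o['tool_pos'],o['tool_rot'],o['opening'],ctrl.grip_point_offset)
print(R.from_rotvec(o['tool_rot']).as_matrix())
snap('scene','s0');snap('top','t0')
E
```

```text
0.0 [ 0.24884744 -0.5726251   0.2300807 ] [ 1.99640992  0.41707277 -1.99683309] 0.08564999359063868 0.0187
[[-6.22283152e-04  3.98462045e-01 -9.17184611e-01]
 [ 1.97433330e-03 -9.17182512e-01 -3.98462472e-01]
 [-9.99997857e-01 -2.05878461e-03 -2.15949660e-04]]
```

View pics/s0.png

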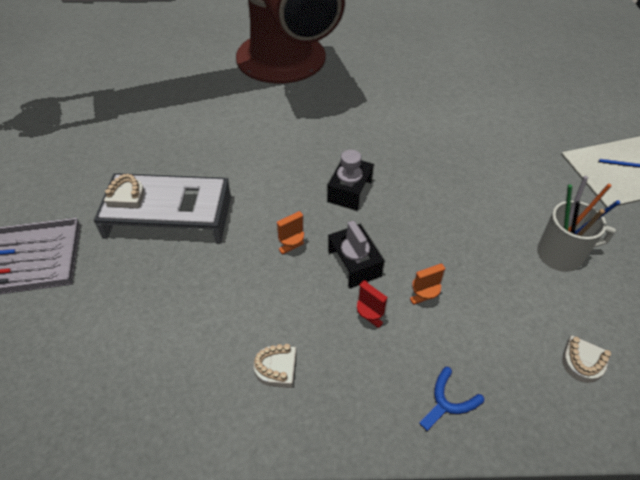

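View pics/t0.png

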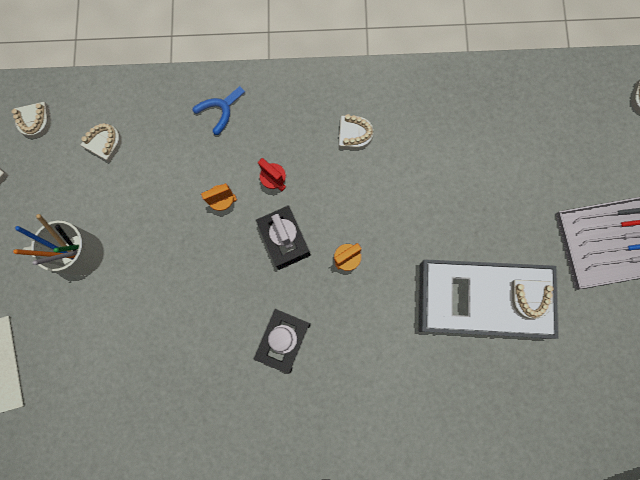

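The top view shows the grey toggle at pixel (283,230), in the upper block. The plug is at (282,340) and the slot is at (461,297). Orange and red look-alikes stand around the toggle.

Run:
```python
from h import *
im,P=cloud('t0')
print(np.load('t0.npz')['T'].round(3), np.load('t0.npz')['K'])
def reg(name,u0,u1,v0,v1,z0,z1):
    m=np.zeros((480,640),bool);m[v0:v1,u0:u1]=1
    m&=(P[...,2]>z0)&(P[...,2]<z1)
    p=P[m]; r=cv2.minAreaRect((p[:,:2]*1000).astype(np.float32))
    print(name,len(p),np.median(p,0).round(4),p.mean(0).round(4),r)
sub=P[205:275:5,255:312:4,2];print((sub*1000).round(0))
reg('handle',262,305,205,255,.075,.12)
reg('block',245,320,195,275,.038,.05)
reg('plate',415,565,255,345,.045,.056)
print((P[270:325:5,440:485:3,2]*1000).round(0))
m=np.zeros((480,640),bool);m[272:322,447:476]=1
m&=(P[...,2]<.03); p=P[m];print('hole',len(p),m.nonzero()[0].min(),m.nonzero()[0].max(),m.nonzero()[1].min(),m.nonzero()[1].max())
```

```text
[[-0.023 -0.981  0.195  0.45 ]
 [-0.999  0.029  0.029  0.043]
 [-0.034 -0.194 -0.98   0.919]
 [ 0.     0.     0.     1.   ]] [[553.01314055   0.         322.00007948]
 [  0.         553.01314055 227.55333428]
 [  0.           0.           1.        ]]
[[ 3. -3. -1.  2. -1.  1. nan -1.  0.  1. -0. -0. -1.  1. -2.]
 [-1.  1. -1. -0. -0. -0. 42. 46. 46. 47. -2.  2. -2.  0.  1.]
 [ 2.  1. -1. 45. 46. 91. 85. 44. nan 47.  1.  2.  0. -2. -3.]
 [-1. 46. 45. 43. 45. 91. 90. 51. 51. 44. 46. -3.  1. -0.  1.]
 [-1. 44. 47. 45.  1. 51. 92. 90. 51. 50. 45. -1.  2. -0.  0.]
 [-1.  0. 47. 48. 51. 49. 90. 89. 53. 53. 51. 44.  1. -1. -4.]
 [-1.  0. 45. 47. 51. 51. 51. 91. 89. 50. 50. 46. -1.  1. -1.]
 [ 2.  0.  1. 44. 41. 52. 52. 90. 85. 49. 44. 47. 45.  2.  0.]
 [nan -1. -3. 42. 45. 45. -3. 55. 21. 23. -2. 44. 45. 45.  2.]
 [-0.  1. -0. -1. 45. 45. 45. -2. -1. -1. 42. 45. 41. 45. -1.]
 [-3. -0. nan -2. 46. 44. 42. 42. 44. 43. 43. 46. 31. 18.  2.]
 [ 2. -3. -1. -2. -4. 44. 43. 46. 46. 36. 21.  5.  0.  0. -1.]
 [ 1. -2.  0.  2. -2. -1. 42. 25.  5.  0. -0.  0. -0.  1.  1.]
 [-0. -2. -1. -2. -1.  2.  0.
[... 532 characters left out ...]
50. 52. 51. 54. 51. 51. 52. 48. 51. 49. 51.]
 [51. 49. 48. 49. 53. 48. 50. 50. 50. 50. 50. 50. 51. 48. 50.]
 [50. 51. 49. 52. 48. -4. -1.  0. -1. -0. 51. 51. 52. 47. 47.]
 [50. 52. 50. 54. 49.  1. -2.  1.  1.  2. 51. 51. 53. 52. 52.]
 [50. 49. 49. 49. 51.  3. -0.  0.  2. -1. 52. 50. 48. 51. 51.]
 [48. 51. 50. 49. 51.  0.  1. -2. -1. -0. 50. 49. 52. 51. 50.]
 [51. 51. 53. 51. 52. -2.  1.  0.  1. -4. 52. 50. 51. 54. 52.]
 [51. 52. 50. 53. 48.  0. -3. -1. -2. -1. 50. 51. 50. 49. 49.]
 [52. 50. 48. 51. 51. -0.  1.  4. nan -0. 50. 50. 50. 51. 51.]
 [51. 52. 53. 52. 51. 51. 48. 46.  1. -0. 51. 48. 51. 47. 49.]
 [50. 51. 49. 50. 51. 52. 48. 51. 52. 50. 52. 51. 51. 51. 50.]]
hole 580 278 315 453 468
```

Run:
```python
from h import *
im=cv2.imread('pics/t0.png')
a=cv2.resize(im[190:290,240:330],None,fx=4,fy=4,interpolation=2)
b=cv2.resize(im[255:345,410:510],None,fx=4,fy=4,interpolation=2)
b=cv2.copyMakeBorder(b,0,40,0,0,0)
cv2.imwrite('pics/z1.png',np.hstack([a,b]))
```

```text
(no output)
```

View pics/z1.png

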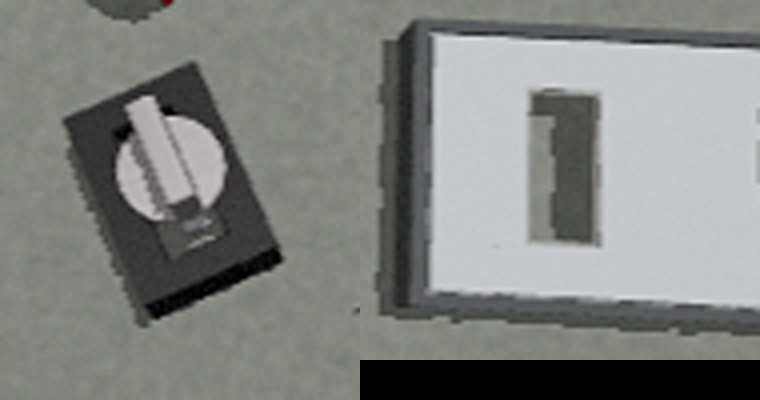

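```bash
cat >> h.py <<'E'
def go(x,y,z,yawj=None):
    "units to reach TCP x,y,z ; yawj= desired angle (deg) of tool y axis mod 180"
    o=ctrl.get_obs();M=R.from_rotvec(o['tool_rot']).as_matrix()
    d=M.T@(np.array([x,y,z])-o['tool_pos'])/.04
    c=np.degrees(np.arctan2(M[1,1],M[0,1]))
    t=None if yawj is None else -((yawj-c+90)%180-90)/5
    print('t',o['t'],'pos',o['tool_pos'].round(4),'yaw_y',c.round(2),'tilt',M[2].round(4),'q',o['q'].round(3),'F',o['contact_force'].round(1),'op',round(o['opening'],4))
    print('units',d.round(3),'turn',t)
def ray(K,T,u,v,z):
    r=T[:3,:3]@np.array([(u-K[0,2])/K[0,0],(v-K[1,2])/K[1,1],1]);return T[:3,3]+r*(z-T[2,3])/r[2]
E
python3 - <<'E'
from h import *
go(.6176,.132,.20,112.6)
z=np.load('t0.npz');K,T=z['K'],z['T']
im=z['im'];g=im.mean(2)
# slot: bright plate threshold
sub=(g[265:330,440:485]>150)
n,l,s,c=cv2.connectedComponentsWithStats((~sub).astype(np.uint8));print(s,c)
k=1+np.argmax(s[1:,4]);p=np.argwhere(l==k)[:,::-1]+[440,265]
W=np.array([ray(K,T,u,v,.051)[:2]*1000 for u,v in p]).astype(np.float32)
print(cv2.minAreaRect(W),W.mean(0))
# plate bright region
m=(g>150).astype(np.uint8);n,l,s,c=cv2.connectedComponentsWithStats(m)
k=l[270,445];p=np.argwhere(l==k)[:,::-1];print(s[k])
W=np.array([ray(K,T,u,v,.051)[:2]*1000 for u,v in p]).astype(np.float32)
print(cv2.minAreaRect(W))
E
```

```text
t 0.1 pos [ 0.2489 -0.5727  0.2302] yaw_y -66.52 tilt [-1.0e+00 -1.9e-03 -3.0e-04] q [-1.28   0.053  1.614  0.     1.476 -0.119] F [-0.3 -0.1  0.1] op 0.0855
units [  0.781 -12.484 -15.474] turn 0.1761230350889491
[[   0    0   45   65 2219]
 [  31    0   14    1   14]
 [  12   12   18   40  660]
 [   0   63   28    2   32]] [[22.43217666 31.92023434]
 [37.5         0.        ]
 [20.68181818 31.40151515]
 [12.4375     63.875     ]]
((507.61083984375, -143.2711181640625), (26.251985549926758, 59.51361083984375), 85.74464416503906) [ 507.3059  -143.60208]
[ 428  263  126   71 6794]
((503.62200927734375, -188.06936645507812), (191.53414916992188, 99.89642333984375), 85.6126937866211)
```

Call:
drive_tool:
  commands: "-0.3 0.7 -6 -7.5 0.2;-0.3 0.7 -6 -7.5 0.2;-0.3 0.7 -6 -7.5 0.2;-0.3 0.7 -6 -7.5 0.2;-0.3 0.7 -6 -7.5 0.2;-0.3 0.7 -6 -7.5 0.2;-0.3 0.7 -6 -7.5 0.2;-0.3 0.7 -6 -7.5 0.2"
  newtons: 60

```text
t: 0.77
tool_pos: [0.4046, -0.2772, 0.2065]
tool_rot: [2.006, 0.399, -2.007]
contact_force: [0.8, 0.1, -0.2]
opening: 0.0558
```

```bash
python3 -c "
from h import *
go(.6176,.132,.2,112.6)"
```

```text
t 0.7667 pos [ 0.4046 -0.2772  0.2065] yaw_y -67.55 tilt [-1.e+00 -4.e-04  1.e-04] q [-0.753 -0.262  1.945  0.     1.458  0.426] F [ 0.8  0.1 -0.2] op 0.0558
units [ 0.165 -7.422 -8.828] turn -0.029687861395098027
```

Call:
drive_tool:
  commands: "-0.3 0.2 -7.4 -8.8 0;-0.3 0.2 -7.4 -8.8 0;-0.3 0.2 -7.4 -8.8 0;-0.3 0.2 -7.4 -8.8 0;-0.3 0.2 -7.4 -8.8 0;-0.3 0.2 -7.4 -8.8 0;-0.3 0.2 -7.4 -8.8 0;-0.3 0.2 -7.4 -8.8 0"

```text
t: 1.43
tool_pos: [0.5583, 0.0186, 0.2008]
tool_rot: [2.006, 0.399, -2.006]
contact_force: [0.3, -0.1, 0.9]
opening: 0.0555
```

```bash
python3 -c "
from h import *
go(.6176,.132,.2,112.6)"
```

```text
t 1.4333 pos [0.5583 0.0186 0.2008] yaw_y -67.5 tilt [-1.e+00 -1.e-04  5.e-04] q [-0.1   -0.084  1.8   -0.     1.427  1.078] F [ 0.3 -0.1  0.9] op 0.0555
units [ 0.019 -2.051 -2.454] turn -0.019878358123310135
```

Call:
drive_tool:
  commands: "-0.3 0 -2.05 -2.45 0;-0.3 0 -2.05 -2.45 0;-0.3 0 -2.05 -2.45 0;-0.3 0 -2.05 -2.45 0;-0.3 0 -2.05 -2.45 0;-0.3 0 -2.05 -2.45 0"

```text
t: 1.93
tool_pos: [0.6168, 0.1296, 0.2005]
tool_rot: [2.004, 0.399, -2.007]
contact_force: [0.3, 0.4, 0.7]
opening: 0.0556
```

```bash
python3 -c "
from h import *
go(.6176,.132,.11,112.6);snap('wrist','w1')"
```

```text
t 1.9333 pos [0.6168 0.1296 0.2005] yaw_y -67.48 tilt [-1.     -0.      0.0017] q [ 0.089  0.086  1.63  -0.     1.427  1.267] F [0.3 0.4 0.7] op 0.0556
units [ 2.261 -0.047 -0.046] turn -0.016343772839684335
```

View pics/w1.png

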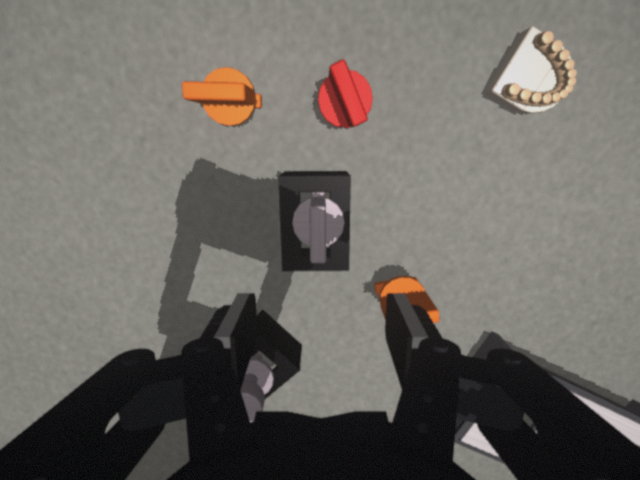

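The wrist view shows the toggle at (317,225), its handle lined up between the fingers. I'll cross-check its position before descending.

```bash
python3 -c "
from h import *
im,P=cloud('w1')
m=np.zeros((480,640),bool);m[170:280,275:355]=1
m&=(P[...,2]>.08)&(P[...,2]<.1);p=P[m];print(len(p),cv2.minAreaRect((p[:,:2]*1000).astype(np.float32)),np.median(p[:,2]))
go(.6176,.132,.060,112.6)
"
```

```text
955 ((616.63330078125, 133.93942260742188), (44.378746032714844, 11.643739700317383), 22.649093627929688) 0.09071755500357698
t 1.9833 pos [0.6167 0.1289 0.2007] yaw_y -67.55 tilt [-1.0e+00  1.0e-04  1.2e-03] q [ 0.088  0.085  1.63  -0.     1.427  1.267] F [-0.6 -0.2 -0.2] op 0.0552
units [ 3.519 -0.062 -0.054] turn -0.029129686627766205
```

Call:
drive_tool:
  commands: "-0.3 1 -0.09 -0.06 0;-0.3 1.8 -0.09 -0.06 0;-0.3 2.5 -0.09 -0.06 0;-0.3 3 -0.09 -0.06 0;-0.3 3.3 -0.09 -0.06 0;-0.3 3.5 -0.09 -0.06 0;-0.3 3.5 -0.09 -0.06 0"

```text
t: 2.57
tool_pos: [0.6171, 0.1329, 0.0599]
tool_rot: [2.005, 0.398, -2.01]
contact_force: [0.7, 0.4, -0.2]
opening: 0.0553
```

Call:
drive_tool:
  commands: "1 0 0 0 0;1 0 0 0 0;1 0 0 0 0;1 0 0 0 0;1 0 0 0 0;1 0 0 0 0;1 0 0 0 0;1 0 0 0 0"
  newtons: 60

```text
t: 3.23
tool_pos: [0.6194, 0.134, 0.0632]
tool_rot: [2.009, 0.398, -2.003]
contact_force: [-0.5, 0.1, 6.8]
opening: 0.0111
```

```bash
python3 -c "
from h import *
go(.617,.133,.150,112.6)
"
```

```text
t 3.2333 pos [0.6194 0.134  0.0632] yaw_y -67.51 tilt [-1.0e+00  9.0e-04 -2.7e-03] q [ 0.096  0.225  1.718 -0.     1.196  1.274] F [-0.5  0.1  6.8] op 0.0111
units [-2.17   0.003  0.059] turn -0.022928754843178467
```

Call:
drive_tool:
  commands: "1 -0.3 0 0 0;1 -0.6 0 0 0;1 -1 0 0 0;1 -1.5 0 0 0;1 -2 0 0 0;1 -2.4 0 0 0;1 -2.4 0 0 0;1 -2.4 0 0 0"

```text
t: 3.9
tool_pos: [0.6188, 0.1341, 0.1589]
tool_rot: [2.009, 0.399, -2.003]
contact_force: [0.5, -0.1, -1.9]
opening: 0.0111
```

```bash
python3 -c "
from h import *
go(.5075,-.1435,.150,85.6)
snap('wrist','w2');snap('top','t2');snap('scene','s2')
im=cv2.imread('pics/s2.png')[130:310,260:460];cv2.imwrite('pics/s2z.png',cv2.resize(im,None,fx=4,fy=3))
"
```

```text
t 3.9 pos [0.6188 0.1341 0.1589] yaw_y -67.51 tilt [-1.0e+00  8.0e-04 -2.8e-03] q [0.096 0.123 1.662 0.    1.354 1.274] F [ 0.5 -0.1 -1.9] op 0.0111
units [0.214 5.347 5.225] turn 5.377389261815495
```

View pics/w2.png

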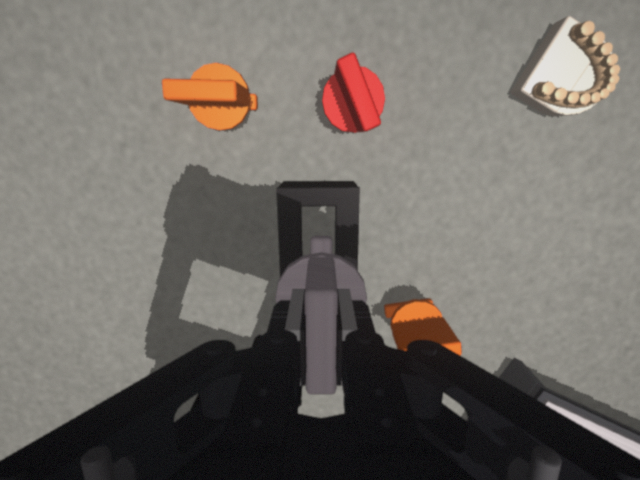

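View pics/s2z.png

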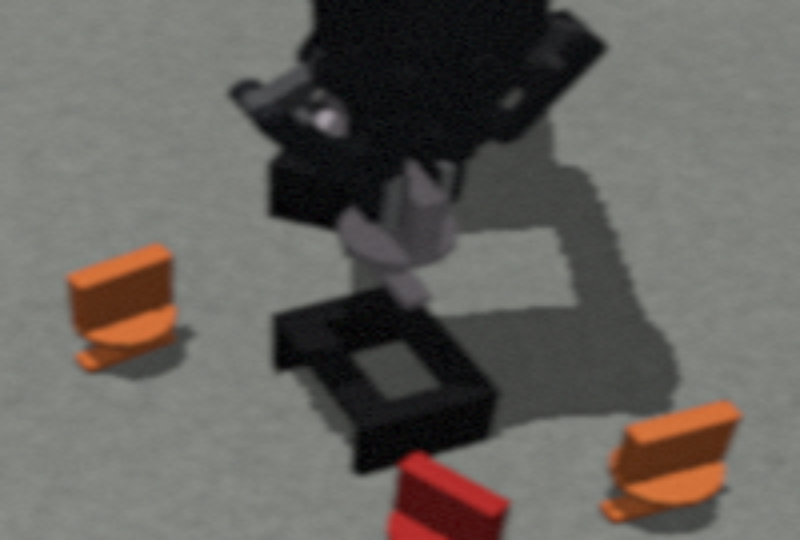

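The key is held and its foot is clear of the block. I'll measure its pose in the hand.

```bash
python3 -c "
from h import *
o=ctrl.get_obs();M=R.from_rotvec(o['tool_rot']).as_matrix()
im,P=cloud('w2')
Q=(P-o['tool_pos'])@M   # tool coords
g=im.astype(int)
print((Q[190:400:8,322]*1000).round(1))
# depth along columns
m=np.zeros((480,640),bool);m[285:396,300:342]=1;m&=(im.min(2)>60)&(Q[...,0]<-.015)&(Q[...,0]>-.06)
p=Q[m]*1000;print(len(p),p.mean(0),p.min(0),p.max(0))
c=np.polyfit(p[:,2],p[:,0],1);print('slope deg',np.degrees(np.arctan(c[0])))
m=np.zeros((480,640),bool);m[250:330,270:370]=1;m&=(im.min(2)>60)&(Q[...,0]>.0)&(Q[...,0]<.03)
p=Q[m]*1000;print(len(p),p.mean(0),p.min(0),p.max(0))
print(np.linalg.lstsq(np.c_[p[:,1:],np.ones(len(p))],p[:,0],rcond=None)[0])
im,P=cloud('t2');Q=(P-o['tool_pos'])@M
m=(Q[...,0]>-.03)&(Q[...,0]<.06)&(abs(Q[...,1])<.04)&(abs(Q[...,2])<.04);print(m.sum(),Q[m].min(0),Q[m].max(0))
"
```

```text
[[110.5   0.2 -36.8]
 [110.5   0.2 -31.1]
 [111.5   0.2 -25. ]
 [155.6   0.4  -9.8]
 [156.    0.4  -2.7]
 [155.8   0.5   4.4]
 [ 37.8  -0.2 -21.4]
 [ 37.   -0.2 -17.2]
 [ 11.4  -0.3 -21.1]
 [ -0.8  -0.4 -21.4]
 [-10.   -0.4 -21.3]
 [-18.5  -0.5 -21.2]
 [-26.6  -0.5 -21.4]
 [-30.2  -0.5 -19.9]
 [-31.2  -0.5 -17.2]
 [-31.1  -0.5 -14.1]
 [-31.3  -0.5 -11. ]
 [-31.2  -0.5  -7.8]
 [-30.7  -0.5  -4.2]
 [-31.4  -0.5  -1.3]
 [-30.6  -0.5   2.5]
 [-31.2  -0.5   5.5]
 [-30.   -0.5   9.9]
 [-31.7  -0.5  12.1]
 [-30.9  -0.5  16.2]
 [-30.3  -0.5  20.3]
 [155.7   0.6 179.5]]
3407 [-30.61963593  -1.03153146  -2.22274576] [-40.57970012  -9.2414502  -21.9802804 ] [-15.03866465   7.13237058  22.68795689]
slope deg -1.9689789802594688
1985 [  8.82857886  -0.84884446 -10.87917915] [  0.08028995 -22.74961588 -21.68213406] [15.74896633 20.7550686   3.09852916]
[6.40390335e-04 4.46333713e-02 9.31469690e+00]
307 [-0.02996377 -0.02071382  0.0003621 ] [0.04580442 0.01330769 0.02391991]
```

Call:
drive_tool:
  commands: "1 0 0.6 0.6 0.7;1 0 1.2 1.2 1.4;1 0 1.9 1.9 2.1;1 0 2.6 2.6 2.8;1 0 3.3 3.2 3.5;1 0 4 3.9 4.2;1 0 4.6 4.5 4.8;1 0 5.0 4.9 5.4"

```text
t: 4.72
tool_pos: [0.5112, -0.128, 0.1556]
tool_rot: [-2.175, 0.091, 2.182]
contact_force: [1.2, 0.1, -0.2]
opening: 0.0107
```

Call:
drive_tool:
  commands: "1 0 0 0 0;1 0 0 0 0"

```text
t: 4.88
tool_pos: [0.5124, -0.1264, 0.1559]
tool_rot: [-2.177, 0.087, 2.182]
contact_force: [1.0, 0.7, -1.6]
opening: 0.0105
```

```bash
python3 -c "
from h import *
go(.5075,-.1435,.150,85.6)
snap('wrist','w3');
go(.5075,-.1435,.150,85.6)
"
```

```text
t 4.8833 pos [ 0.5124 -0.1264  0.1559] yaw_y -94.64 tilt [-1.     -0.0011  0.0021] q [-0.383 -0.121  1.911  0.     1.354  1.268] F [ 1.   0.7 -1.6] op 0.0105
units [0.146 0.436 0.087] turn -0.04786811450646837
t 4.9333 pos [ 0.5128 -0.1256  0.1561] yaw_y -94.54 tilt [-1.     -0.0011  0.0019] q [-3.820e-01 -1.210e-01  1.910e+00  1.000e-03  1.354e+00  1.268e+00] F [-0.   0.6 -1.8] op 0.0107
units [0.151 0.456 0.097] turn -0.02896067351456395
```

View pics/w3.png

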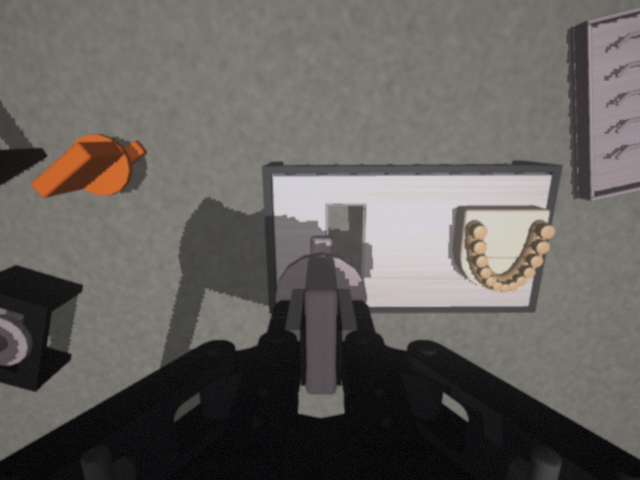

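The slot's far end is visible at u 326–367, v≈204. The key still needs to go about 18 mm towards -y. I'll refine the slot position from this view.

```bash
python3 -c "
from h import *
z=np.load('w3.npz');K,T,im=z['K'],z['T'],z['im']
cv2.imwrite('pics/w3z.png',cv2.resize(im[190:290,300:390],None,fx=6,fy=6))
for u,v in [(326,204),(366.5,204),(366.5,240)]:print(ray(K,T,u,v,.051))
a=np.radians(-4.4);ex=np.array([np.cos(a),np.sin(a)]);ey=np.array([-ex[1],ex[0]])
m=(ray(K,T,326,204,.051)+ray(K,T,366.5,204,.051))[:2]/2
print('centre',m-.028*ex)
"
```

```text
[ 0.5372892  -0.13119122  0.051     ]
[ 0.53499597 -0.15945198  0.051     ]
[ 0.50872907 -0.15829141  0.051     ]
centre [ 0.50822511 -0.14317347]
```

View pics/w3z.png

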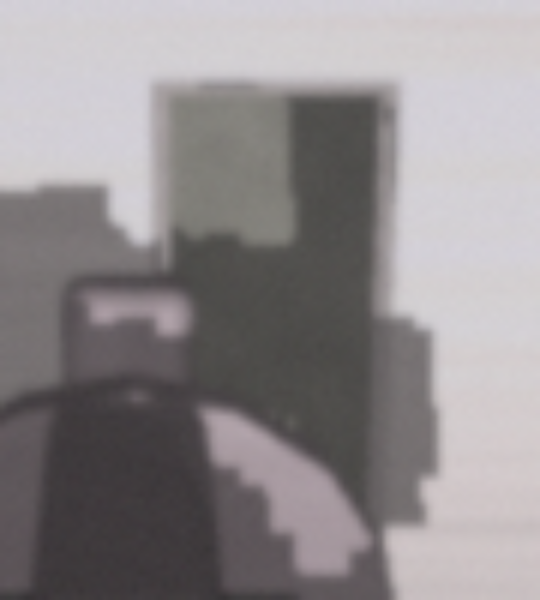

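Call:
drive_tool:
  commands: "1 0 0.2 0.05 0;1 0 0.45 0.09 0;1 0.4 0.45 0.09 0;1 0.8 0.45 0.09 0;1 1.1 0.45 0.09 0;1 1.2 0.45 0.09 0;1 1.2 0.45 0.09 0"

```text
t: 5.52
tool_pos: [0.5075, -0.143, 0.1075]
tool_rot: [-2.177, 0.084, 2.184]
contact_force: [0.1, 0.2, -2.4]
opening: 0.0109
```

```bash
python3 -c "
from h import *
go(.508,-.1433,.066,85.6)
snap('wrist','w4');z=np.load('w4.npz');cv2.imwrite('pics/w4z.png',cv2.resize(z['im'][170:350,250:420],None,fx=3,fy=3))
snap('top','t4');z=np.load('t4.npz');cv2.imwrite('pics/t4z.png',cv2.resize(z['im'][240:360,400:580],None,fx=4,fy=4))
"
```

```text
t 5.5167 pos [ 0.5075 -0.143   0.1075] yaw_y -94.48 tilt [-1.     -0.001   0.0032] q [-0.416 -0.068  1.948 -0.     1.266  1.233] F [ 0.1  0.2 -2.4] op 0.0109
units [ 1.038  0.009 -0.017] turn -0.01686131272570037
```

View pics/w4z.png

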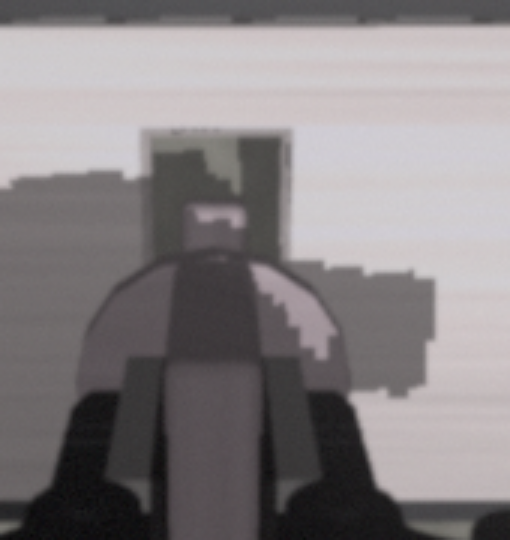

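View pics/t4z.png

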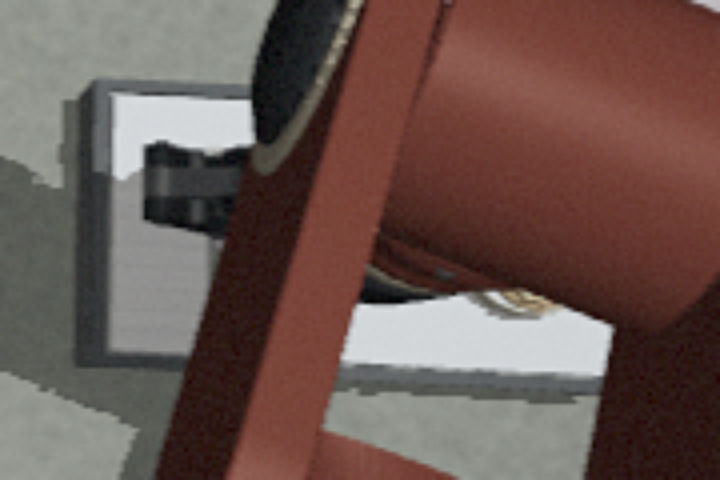

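The foot is centred across the slot: it sits at about u 215 between slot edges at 142 and 292 in the zoomed view. Descending.

Call:
drive_tool:
  commands: "1 0.15 0.01 -0.01 0;1 0.3 0.01 -0.01 0;1 0.45 0.01 -0.01 0;1 0.6 0.01 -0.01 0;1 0.75 0.01 -0.01 0;1 0.85 0.01 -0.01 0;1 0.9 0.01 -0.01 0;1 0.9 0.01 -0.01 0"

```text
t: 6.28
tool_pos: [0.5083, -0.1437, 0.0724]
tool_rot: [-2.179, 0.085, 2.182]
contact_force: [0.6, -0.5, -0.9]
opening: 0.0111
```

```bash
python3 -c "
from h import *
go(.508,-.1433,.066,85.6)
"
```

```text
t 6.2833 pos [ 0.5083 -0.1437  0.0724] yaw_y -94.52 tilt [-1.0e+00 -5.0e-04  1.3e-03] q [-0.416 -0.021  1.967  0.     1.197  1.233] F [ 0.6 -0.5 -0.9] op 0.0111
units [ 0.16  -0.009  0.009] turn -0.02380750023735345
```

Call:
drive_tool:
  commands: "1 0.05 0 0 0;1 0.08 0 0 0;1 0.11 0 0 0;1 0.14 0 0 0;1 0.14 0 0 0;1 0.14 0 0 0"

```text
t: 6.78
tool_pos: [0.5091, -0.1441, 0.0692]
tool_rot: [-2.181, 0.086, 2.181]
contact_force: [-3.9, 1.2, 6.3]
opening: 0.0112
```

Call:
drive_tool:
  commands: "1 0.02 0 0 0;1 0.04 0 0 0;1 0.05 0 0 0;1 0.05 0 0 0"

```text
t: 7.12
tool_pos: [0.5092, -0.1441, 0.0692]
tool_rot: [-2.18, 0.086, 2.182]
contact_force: [-9.9, 3.7, 17.2]
opening: 0.0108
```

The collar is seated: TCP minus plate height is 18.2 mm, the same as when it rested on the block. I'll ease the downward push and then turn.

Call:
drive_tool:
  commands: "1 -0.06 0 0 0;1 -0.08 0 0 0;1 -0.08 0 0 0"

```text
t: 7.37
tool_pos: [0.5092, -0.1441, 0.0692]
tool_rot: [-2.182, 0.087, 2.18]
contact_force: [-1.0, 0.3, 3.3]
opening: 0.0106
```

Call:
drive_tool:
  commands: "1 0 0 0 -1;1 0 0 0 -2;1 0 0 0 -3;1 0 0 0 -4;1 0 0 0 -5;1 0 0 0 -6;1 0 0 0 -6;1 0 0 0 -6"

```text
t: 8.03
tool_pos: [0.5094, -0.1441, 0.0693]
tool_rot: [1.977, 0.444, -1.975]
contact_force: [1.0, 0.2, 1.7]
opening: 0.0113
```

```bash
python3 -c "
from h import *
go(.508,-.1433,.0692,175.6)
print(ctrl.get_obs()['wrist_torque'])
"
```

```text
t 8.0333 pos [ 0.5094 -0.1441  0.0693] yaw_y -64.65 tilt [-1.0e+00  9.0e-04 -1.1e-03] q [-0.416 -0.016  1.968  0.     1.188  0.712] F [1.  0.2 1.7] op 0.0113
units [ 0.001 -0.034  0.023] turn -12.050055394331935
[ 0.1266956  -0.27347871  0.03297147]
```

Turning freely (torque about z is about 0.03 N·m).

Call:
drive_tool:
  commands: "1 0 0 0 -1;1 0 0 0 -2;1 0 0 0 -3;1 0 0 0 -4;1 0 0 0 -5;1 0 0 0 -6;1 0 0 0 -6;1 0 0 0 -6"

```text
t: 8.7
tool_pos: [0.5092, -0.144, 0.0693]
tool_rot: [1.64, 0.858, -1.639]
contact_force: [1.3, 0.3, 2.1]
opening: 0.0111
```

Call:
drive_tool:
  commands: "1 0 0 0 -1;1 0 0 0 -2;1 0 0 0 -3;1 0 0 0 -4;1 0 0 0 -5;1 0 0 0 -6;1 0 0 0 -6;1 0 0 0 -6"

```text
t: 9.37
tool_pos: [0.5091, -0.144, 0.0692]
tool_rot: [1.27, 1.168, -1.269]
contact_force: [1.4, -0.1, 2.3]
opening: 0.0111
```

```bash
python3 -c "
from h import *
go(.5092,-.1441,.0692,175.6)
print(ctrl.get_obs()['wrist_torque'])
snap('wrist','w5')
"
```

```text
t 9.3667 pos [ 0.5091 -0.144   0.0692] yaw_y -4.75 tilt [-1.e+00  7.e-04  1.e-04] q [-0.416 -0.016  1.968  0.     1.189 -0.334] F [ 1.4 -0.1  2.3] op 0.0111
units [0.001 0.002 0.002] turn -0.06910287837779379
[ 0.19395235 -0.26675603 -0.03028949]
```

View pics/w5.png

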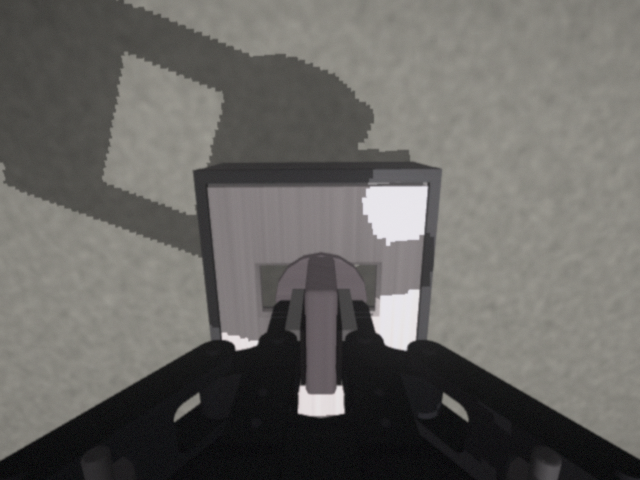

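The wrist view shows the collar (centre about (320,280)) flat over the slot. The handle is crosswise to it, and slot ends show on both sides at u≈268 and 370. Releasing, then lifting straight up.

Call:
drive_tool:
  commands: "0.5 0 0 0 0;0.2 0 0 0 0;-0.1 0 0 0 0;-0.3 0 0 0 0;-0.3 0 0 0 0;-0.3 0 0 0 0;-0.3 0 0 0 0;-0.3 0 0 0 0"

```text
t: 10.08
tool_pos: [0.5088, -0.1439, 0.0688]
tool_rot: [1.267, 1.171, -1.267]
contact_force: [-0.4, -0.5, -0.6]
opening: 0.0554
```

Call:
drive_tool:
  commands: "-0.3 -0.2 0 0 0;-0.3 -0.6 0 0 0;-0.3 -1.2 0 0 0;-0.3 -1.9 0 0 0;-0.3 -2.6 0 0 0;-0.3 -3.2 0 0 0;-0.3 -3.5 0 0 0;-0.3 -3.5 0 0 0"

```text
t: 10.75
tool_pos: [0.5107, -0.1448, 0.2133]
tool_rot: [1.268, 1.164, -1.263]
contact_force: [0.6, -0.2, 0.6]
opening: 0.0559
```

```bash
python3 -c "
from h import *
go(.40,.1,.25)
snap('wrist','w6')
"
```

```text
t 10.75 pos [ 0.5107 -0.1448  0.2133] yaw_y -4.52 tilt [-1.      0.007   0.0025] q [-0.416 -0.168  1.854 -0.     1.447 -0.337] F [ 0.6 -0.2  0.6] op 0.0559
units [-0.954 -3.236 -5.879] turn None
```

View pics/w6.png

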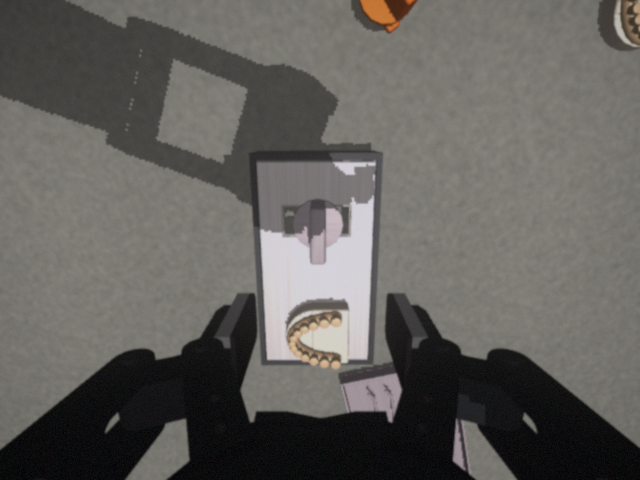

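Call:
drive_tool:
  commands: "-0.3 -1 -1 -1 0;-0.3 -1 -2 -2 0;-0.3 -1 -3 -3 0;-0.3 -1 -3 -4 0;-0.3 -1 -3 -5 0;-0.3 -1 -3 -6 0;-0.3 -1 -3 -6 0;-0.3 -1 -3 -6 0"

```text
t: 11.47
tool_pos: [0.406, 0.1103, 0.2466]
tool_rot: [1.261, 1.18, -1.262]
contact_force: [0.8, 0.0, 0.6]
opening: 0.0557
```

```bash
python3 -c "
from h import *
snap('top','t7');im,P=cloud('t7')
im0,P0=cloud('t0')
m=np.zeros((480,640),bool);m[260:335,425:500]=1;m&=(P[...,2]>.085)&(P[...,2]<.115);p=P[m]
print('handle',len(p),cv2.minAreaRect((p[:,:2]*1000).astype(np.float32)),np.median(p[:,2]))
m=np.zeros((480,640),bool);m[250:350,410:570]=1;m&=(P[...,2]>.052)&(P[...,2]<.0625);
z=np.load('t7.npz');K,T=z['K'],z['T'];g=z['im'].mean(2)
l=cv2.connectedComponents((g>150).astype(np.uint8))[1];k=l[270,445]
W=np.array([ray(K,T,u,v,.051)[:2]*1000 for v,u in np.argwhere(l==k)]).astype(np.float32);print('plate',cv2.minAreaRect(W))
for f in ('w6',):
  i,Q=cloud(f);m=np.zeros((480,640),bool);m[190:275,270:370]=1
  for a,b in((.085,.115),(.0545,.062)):
    q=Q[m&(Q[...,2]>a)&(Q[...,2]<b)];print(len(q),q.mean(0),cv2.minAreaRect((q[:,:2]*1000).astype(np.float32)),np.linalg.lstsq(np.c_[q[:,:2],np.ones(len(q))],q[:,2],rcond=None)[0])
cv2.imwrite('pics/t7z.png',np.hstack([cv2.resize(im[240:360,400:580],None,fx=3,fy=3)]))
"
```

```text
handle 267 ((508.41436767578125, -145.67958068847656), (43.56117630004883, 12.277290344238281), 85.47447967529297) 0.09645455520461255
plate ((503.58837890625, -187.97926330566406), (191.7086944580078, 99.97722625732422), 85.6126937866211)
905 [ 0.50770254 -0.14290723  0.09642057] ((507.6873779296875, -144.58456420898438), (44.03978729248047, 11.50457763671875), 85.10147094726562) [-0.01702536 -0.03571538  0.09996041]
1193 [ 0.50736834 -0.14379032  0.05691662] ((507.2243347167969, -143.8842315673828), (42.339637756347656, 43.20114517211914), 85.47640228271484) [-0.00077397  0.00582938  0.05814752]
```

View pics/t7.png

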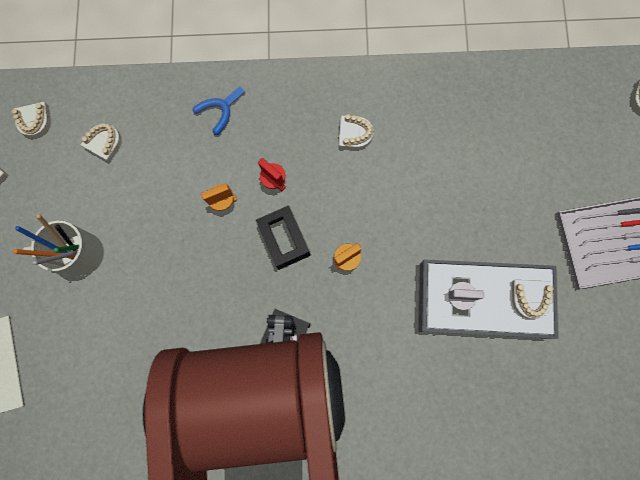

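View pics/t7z.png

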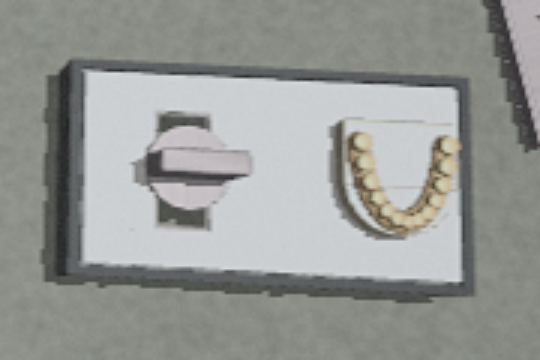

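The key sits flat (collar top at 57 mm), the handle is crosswise (85.5° against a slot axis of -4.4°), and the carrier hasn't moved.

```bash
python3 -c "
from h import *
o=ctrl.get_obs();print(o['t'],o['contact_force']);print(ctrl.finish_job())"
```

```text
11.5167 [ 0.44521694 -1.10559517 -0.52388869]
the job is handed in; nothing more can be done
None
```

I fastened the carrier plate with the T-toggle key and handed the job in at 11.5 s. I lifted the key out of its block, lined its foot up with the slot and lowered it until the collar touched the plate. I then gave it a quarter turn, let go and backed away.

**Last checks:**
- **Seating:** the collar is flat on the plate, with its top at 57 mm (51 mm plate plus 6 mm collar).
- **Turn:** the handle stands at about 85.5°, with the slot axis at -4.4°, so it is crosswise to within about half a degree. I couldn't see the foot under the plate, so its position is inferred from the handle.
- **Carrier:** it is within about 0.1 mm of where it started.
- **Other objects:** the spare cast and the look-alikes are unchanged in the last top view. The arm hid the plug pin in that view, but the arm's path stayed well above it.
- **Forces:** the highest contact force I read was about 20 N, while seating the collar.

**Disagreements:**
- **Handle top:** it measured 96.5 mm, against 97 mm expected.
- **Grip height:** the wrist camera put the key about 3 mm off in the gripper. I went by the contact force instead, and the seated height matched the height at which I had gripped it in the block.

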